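Log a notched bar and index it under the notch viewer

TASK

Log the notched test bar and bring it under the viewer: with the slide still parked, take the stick-shaped code reader from its cup, hold it steady and upright with its window (the lower end) straight above the square code on the carriage, about 7 cm away, until it has read it (a second is plenty), and stand it back in its cup. Then take the carriage by its black knob and slide it towards the lens until you feel the spring ball drop into the notch that centres the bar under the lens; do not force it on past the notch, and leave the other things on the bench where they are. Finish while still holding the knob, with the ball seated in the notch.

Things in the scene. Friction and masses are not known exactly. Their poses are not given: they have to be found in the camera images.
- reader_grip (a point): Where to grasp the code reader: a loose grey round stick, 138 mm long, about 0.12 kg, standing upright in its cup, window down. This point is on its axis, 100 mm above its lower end, 38 mm below its top. The stem is 25 mm in diameter from 42 to 134 mm above the lower end, the head below it 33 mm. z points up the stick.
- reader_window (a point): Centre of the reader's window, at its lower end (100 mm below reader_grip, on the axis). The reader reads straight along its own axis, away from the stem (-z), when the code is in line with the axis (within about 1 cm) and 40 to 110 mm from the window.
- cradle_in (a point): Centre of the floor inside the reader's cup, on which the reader's lower end stands; 17 mm above the bench. The cup is a round grey socket on a black 90 x 90 mm foot, fixed to the bench; inside it is 44 mm in diameter, widening to 56 mm at its rim, which is 64 mm above the bench (47 mm above this point).
- cradle: The reader's cup with its foot; origin on the bench surface under the cup's centre, z up.
- slide_base: The slide's aluminium base plate, 150 x 430 mm, fixed to the bench, turned by up to 0.2 rad about the vertical. Origin at the centre of its underside on the bench. Its +y axis is the direction along the rail in which the carriage travels from the parked end towards the lens.
- carriage: The aluminium carriage, 60 mm wide, 220 mm long, deck top 40 mm above the bench. It moves only along slide_base's y axis on the rail, 150 mm between end stops, and starts within 25 mm of the parked (-y) end, 60 to 115 mm short of the notch; the rail runs on at least 35 mm beyond the notch. It takes 1 to 2 N to slide. Origin on the bench under the bar.
- knob (a point): Where to grasp the pull knob, on its axis: an upright black cylinder of 18 mm diameter (from 6 mm above the deck) with a flange of 25 mm diameter and 4 mm height at its foot, standing on the carriage at its end away from the lens. The knob rises from the deck, 40 mm above the bench, to 82 mm; this point is 66 mm above the bench.
- tag (a point): Centre of the 22 mm square printed code on a 30 mm white tag, facing up, on the carriage deck (41 mm above the bench), 75 mm from the knob along the rail towards the lens.
- bar_notch (a point): The notch of the small steel test bar (10 x 10 x 55 mm, fixed in brass stops on the carriage), 150 mm from the knob along the rail towards the lens; 50 mm above the bench.
- viewer: The lens stand, fixed to the base plate, at a different place along the rail each time: a grey foot with the spring ball and a column on the far side of the rail, and a black lens barrel of 50 mm diameter over the rail whose underside is 115 mm above the bench; top 240 mm. Axes as slide_base.
- lens (a point): The point under the lens, 50 mm above the bench, where bar_notch stands when the spring ball (10 mm, on the viewer's foot) is seated in the notch (an 8 mm gap in the steel strip on the carriage's far side). Over the last 4 mm the ball pulls the carriage on with several newtons; pushing it on beyond the notch takes about 10 N. Axes as slide_base.
- specimen_block: Bystander: black block with standing bars, 52 x 100 x 90 mm, in front of the slide, to be left alone.
- hexkey: Bystander: black hexagon key, 40 x 104 x 9 mm, lying in front of the slide, to be left alone.
- jaw_a: Bystander: serrated steel jaw insert, 25 x 50 x 13 mm, lying behind the cup, to be left alone.
There are look-alikes about, which are no part of the job. Leave any green or pink look-alike of the part that bears reader_grip alone.

How it is judged:
By the outcome, as a careful person would: the job done as asked, in the order asked, and still so for the second after the job is handed in, while the arm keeps its last pose, push and grip.
It also fails if it takes over 61 s, if anything falls off the work surface, if the arm or the gripper's body presses on something with over 40 N, if the wrist force passes 120 N, or if a joint passes its speed limit or range.

ROBOT

A 7-joint arm with a two-finger parallel gripper is mounted at the origin on a cart in front of the work surface, level with it; the furniture and walls round the work are solid. World frame = base frame: x ahead of the robot, y to its left, z up, the work surface at z = 0. Lengths are in m, angles in rad, forces in N, time in s.
With the tool pointing down it reaches from about 0.425 to 0.8 m from the base axis. Payload 8.3 kg.
Tool frame: the origin (TCP) lies midway between the tips of the shut fingers; the grasp point (between the pads) lies robot.tcp_to_grasp behind it (robot.tcp_to_grasp is the distance from the TCP to the grasp point, in m); z points along the fingers, x is the direction in which the jaws open and shut, and the axes are right-handed (so a half turn about z gives the same grasp; the last joint's range is limited). The gripper opens to 85 mm and grips with 20 to 120 N. Pads are 22 mm wide; open, the fingers measure 114 mm over their backs; the gripper's body (76 mm by 85 mm) begins 54 mm behind the grasp point. The pads swing forward as they close: fully open they stand 13 mm farther back than shut.
Start: joints at [1.048, 0.383, 0.016, 1.37, -0.006, 1.388, -0.046], TCP at [0.277, -0.56, 0.231] pointing down, gripper open.
Joint ranges: [-2.95, 2.95], [-0.25, 2.06], [-1.52, 1.56], [0.18, 2.33], [-1.44, 4.58], [0.02, 2.06], [-3.01, 3.01]. Speed limits (rad/s): [2.39, 2.39, 3.01, 3.01, 3.14, 3.14, 3.14].

INTERFACE

Orientations are given as a unit quaternion [x, y, z, w].
In Python, from workcell import robot gives the robot as it stands.
- The arm moves only by the tool send_rows, never from a script. Its argument "commands" is a list of rows, each a list of 7 numbers: the turn, a rotation vector about the tool's x, y, z in rad, then the shift along the tool's x, y, z in m, then the finger opening in m, from 0 to 0.0854. In form: [[ax, ay, az, dx, dy, dz, claw], ...]. A call has 1 to 12 rows; each row is the pose to reach, as a shift and turn from the pose commanded when the call began, along the tool's axes at that moment; what a row does not reach only later rows make up. A row lasts 1/10 s, in which the tool goes at most 50 mm and 8.59 degrees, less where a joint would pass 70% of its speed; a pose out of reach is approached as far as the arm can. A call with a gripper value outside its range is refused whole. The fingers move at their own pace and stop on an object; "squeeze" is the grip in N (left out, the last holds). Time passes only in rows, so rows that repeat a pose let the fingers close. It gives the time, the measured TCP pose, the force and the opening at its end, in the units of the state.
- robot.read_state(): the state, without advancing time (a new reading comes with each control period).
- robot.read_camera(name): name is "scene" or "top" or "wrist"; returns a dict with "image" (384x512x3 uint8, red, green, blue), "fx", "fy", "cx", "cy" (pixels), "position" and "orientation" of the camera in the world. Camera axes: x right, y up, looking along -z (the intrinsics and any distortion apply to the point x, -y, -z); pixel columns grow to the right and rows downward; lengths in m; the calibration is good to about 2 mm. A picture is of the moment at which its call begins. There is no depth.
- robot.close_job(): hands the job in, once; it reports no verdict.
The state is a dict: "time_s": time; "joints": joint angles; "dq": joint speeds; "effort": joint torques, N m; "ee_pos": TCP position; "tool_rot": TCP orientation; "wrist_force": force on the tool from outside, world axes, zero at the start; "ft_torque": the same for the moment, N m; "grip_width": opening from 0.0 (shut) to 1.0 (fully open).
Only numpy, scipy, OpenCV 4.12 (cv2) and the standard library are available. Lean on these libraries where they do the work, as an engineer would, in place of code of your own. Each camera call takes 0.05 s, during which the arm holds its last target. There are 200 camera calls.

## Working session

There is one attempt and no reset: what is moved stays moved. The work goes in short steps, Python scripts to look and compute and a tool call to move; the robot and the scene stay as the last step left them, time stands still between calls to the robot, and variables do not carry over. Pictures are saved under pics/ and viewed, about 8 in all and at most 12, crops included, and the job is handed in when it is done.

Besides the shell and the picture viewer there is one more tool, called after ">>>" in YAML: its name, and indented under it one key for each argument. send_rows: Moves the arm, as the interface text tells. Its arguments: {"type":"object","properties":{"commands":{"type":"array"},"squeeze":{"type":"number"}},"required":["commands"]}

```bash
mkdir -p pics; cat > h.py <<'E'
import numpy as np, cv2
from scipy.spatial.transform import Rotation as R
from workcell import robot
def cam(n,f=None):
    c=robot.read_camera(n)
    if f: cv2.imwrite(f,c["image"][:,:,::-1])
    return c
def ray(c,u,v):
    d=np.array([(u-c["cx"])/c["fx"],-(v-c["cy"])/c["fy"],-1.])
    d=R.from_quat(c["orientation"]).apply(d); return np.array(c["position"]),d/np.linalg.norm(d)
def onz(c,u,v,z):
    p,d=ray(c,u,v); return p+d*(z-p[2])/d[2]
def tri(l):
    A=0;b=0
    for c,u,v in l:
        p,d=ray(c,u,v); M=np.eye(3)-np.outer(d,d); A=A+M;b=b+M@p
    x=np.linalg.solve(A,b); return x
def proj(c,X):
    q=R.from_quat(c["orientation"]).inv().apply(np.array(X)-c["position"])
    return c["cx"]-c["fx"]*q[0]/q[2], c["cy"]+c["fy"]*q[1]/q[2]
E
python3 - <<'E'
from h import *
import pickle
C={n:cam(n) for n in("scene","top","wrist")}
pickle.dump(C,open("c0.pkl","wb"))
for n,c in C.items(): print(n,{k:np.round(v,4) if not isinstance(v,dict) else v for k,v in c.items() if k!="image"})
s=C["scene"]["image"];t=C["top"]["image"]
cv2.imwrite("pics/scene.png",cv2.resize(s,(800,600),interpolation=cv2.INTER_CUBIC)[:,:,::-1])
cv2.imwrite("pics/top.png",cv2.resize(t,(800,600),interpolation=cv2.INTER_CUBIC)[:,:,::-1])
print(robot.read_state(),robot.tcp_to_grasp)
E
```

```text
scene {'fx': np.float64(415.1775), 'fy': np.float64(415.1775), 'cx': np.float64(260.8642), 'cy': np.float64(191.2716), 'position': array([-0.1637,  0.4489,  0.7394]), 'orientation': array([-0.1937,  0.3996,  0.7952, -0.413 ])}
top {'fx': np.float64(393.9967), 'fy': np.float64(393.9967), 'cx': np.float64(250.8505), 'cy': np.float64(186.6129), 'position': array([ 0.3991, -0.0407,  1.0796]), 'orientation': array([ 0.0399, -0.0362, -0.7041,  0.708 ])}
wrist {'fx': np.float64(265.6601), 'fy': np.float64(265.6601), 'cx': np.float64(258.4846), 'cy': np.float64(189.752), 'position': array([ 0.3516, -0.5229,  0.3737]), 'orientation': array([-0.1396,  0.0874, -0.5196,  0.8384])}
{'time_s': 0.15, 'joints': array([ 1.04810349,  0.38404924,  0.01637316,  1.37086744, -0.00628501,
        1.38818566, -0.04649609]), 'dq': array([-0.00247037, -0.00247209, -0.00019846, -0.0025867 , -0.0013833 ,
       -0.00044309, -0.00161305]), 'effort': array([ 2.29046069e-03, -6.28155541e+01,  8.46012533e-01, -3.72163689e+01,
        1.67959911e-02,  1.09525447e-02,  8.75835894e-05]), 'ee_pos': array([ 0.27722342, -0.5597452 ,  0.23052645]), 'tool_rot': array([ 8.49654942e-01, -5.27338551e-01, -6.26481885e-04, -3.75009020e-04]), 'wrist_force': array([0.58866557, 0.69062072, 0.2048872 ]), 'ft_torque': array([-0.0554998 ,  0.04721756,  0.00966515]), 'grip_width': 1.0005324355706986} 0.0187
```

View pics/scene.png

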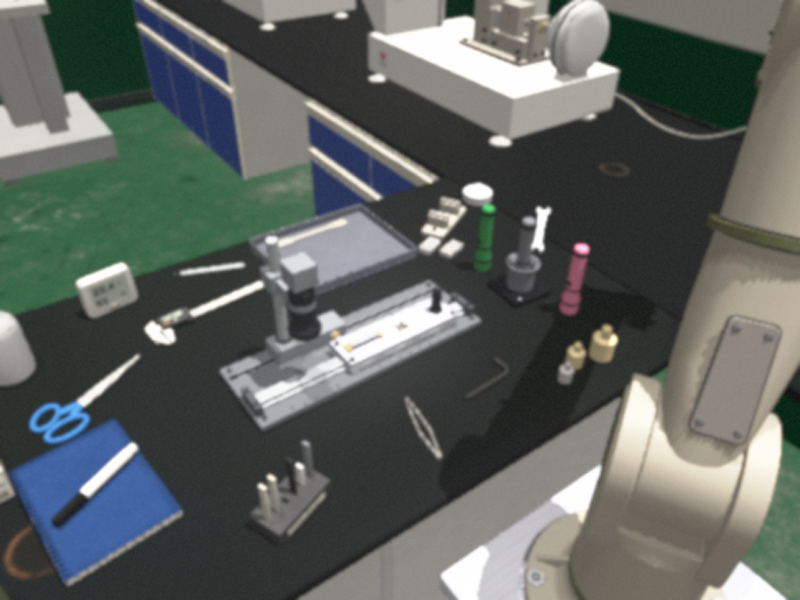

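View pics/top.png

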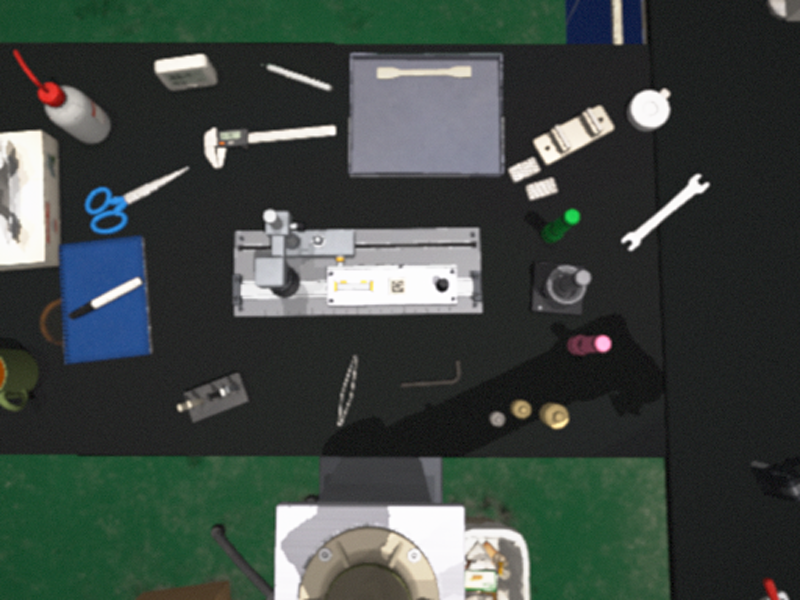

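Scene picture: three stick-like things stand here, green at (485,235), pink at (573,280) and grey at (525,250), which stands in a cup. Grey in the cup fits the description. In the top view the slide runs from x=235 to 480, with the knob at (442,285), tag at (398,286) and lens at (270,272). I'll confirm in enlarged crops.

```bash
python3 - <<'E'
from h import *
import pickle
C=pickle.load(open("c0.pkl","rb"))
def crop(n,u,v,w,h,k,f):
    i=C[n]["image"][v:v+h,u:u+w,::-1]; i=cv2.resize(i,None,fx=k,fy=k,interpolation=cv2.INTER_CUBIC)
    for a in range(0,w,10): cv2.line(i,(a*k,0),(a*k,4 if a%50 else 10),(0,255,255),1)
    for a in range(0,h,10): cv2.line(i,(0,a*k),(4 if a%50 else 10,a*k),(0,255,255),1)
    return i
a=crop("top",145,140,160,65,5,0); b=crop("top",330,125,70,50,5,0); c=crop("scene",295,120,90,80,5,0)
b=cv2.copyMakeBorder(b,0,275-250,0,0,cv2.BORDER_CONSTANT)
o=np.zeros((600,800,3),np.uint8); o[:325,:800]=a; 
o[325:600,:350]=b; c=c[:275,:450];o[325:600,350:800]=c
cv2.imwrite("pics/crop1.png",o)
d=crop("scene",140,145,170,128,4,0); cv2.imwrite("pics/crop2.png",d)
E
```

```text
(no output)
```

View pics/crop1.png

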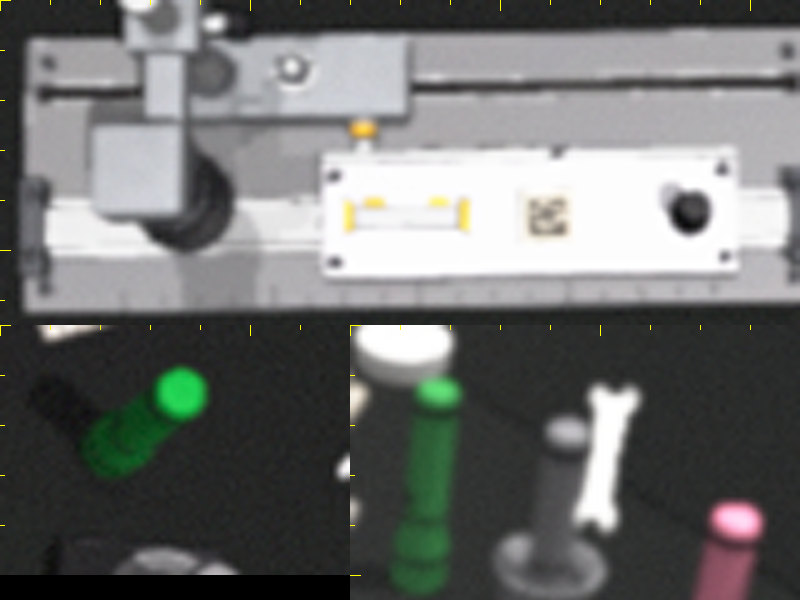

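View pics/crop2.png

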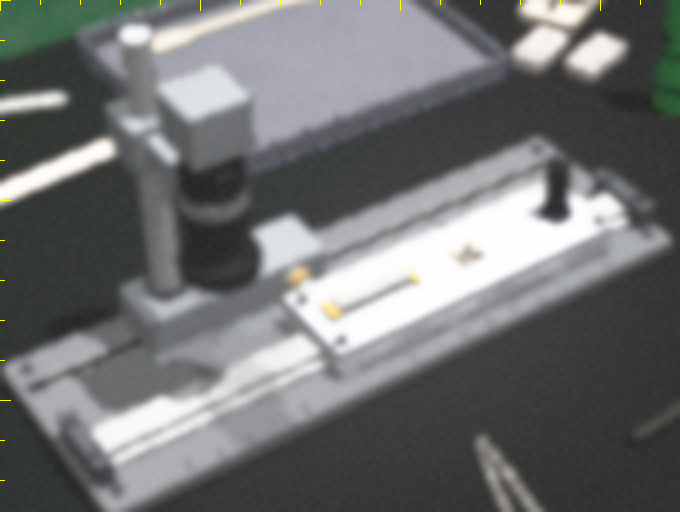

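```bash
python3 - <<'E'
from h import *
import pickle
C=pickle.load(open("c0.pkl","rb")); t,s=C["top"],C["scene"]
P=dict(knobtop=((283,182.4),(279.75,185.5)),tag=((254.6,183.4),(256.2,208.5)),readertop=((373.1,177.3),(338.6,141.2)),rim=((363.5,182.4),(335,168)))
for k,(a,b) in P.items():
    X=tri([(t,*a),(s,*b)]); print(k,X.round(4),np.round(proj(t,X),1),np.round(proj(s,X),1))
print("z-plane tag",onz(t,254.6,183.4,.041),onz(s,256.2,208.5,.041))
print("knob",onz(t,283,182.4,.082),onz(s,279.75,185.5,.082))
print("reader",onz(t,373.1,177.3,.155),onz(s,338.6,141.2,.155))
print("ball",onz(t,217.6,168,.035)); print("notchdark",onz(t,256.6,170.6,.035))
print("lens barrel bottom", onz(t,(190)/5+145,210/5+140,.115))
print("bar",onz(t,(350+466)/2/5+145,217/5+140,.05))
# plate corners
for u,v in((27,38),(27,312)):print(onz(t,u/5+145,v/5+140,.01))
E
```

```text
knobtop [ 0.5165 -0.1178  0.0876] [283.5 182.8] [279.2 185.4]
tag [ 0.5196 -0.0455  0.0402] [254.8 183.6] [255.9 208.5]
readertop [ 0.522  -0.3265  0.1518] [373.6 177.8] [338.  141.2]
rim [ 0.521  -0.3286  0.0612] [363.8 182.7] [334.6 168. ]
z-plane tag [ 0.52003838 -0.04482422  0.041     ] [ 0.51819707 -0.04554638  0.041     ]
knob [ 0.51820761 -0.11702716  0.082     ] [ 0.52128178 -0.12386598  0.082     ]
reader [ 0.52273325 -0.32428193  0.155     ] [ 0.51743848 -0.32372627  0.155     ]
ball [0.56179423 0.05456279 0.035     ]
notchdark [ 0.55527748 -0.05004094  0.035     ]
lens barrel bottom [0.51398299 0.13217203 0.115     ]
bar [0.51860749 0.02889301 0.05      ]
[0.62175198 0.24348272 0.01      ]
[0.47010329 0.23844511 0.01      ]
```

Crops: the grey reader in its cup (scene crop (568,432)), knob (690,212), tag (548,217), sprung ball housing (363,128) with the strip gap (558,153), all in top-crop pixels. This matches the description, so I'm moving above the reader next.

```bash
cat >> h.py <<'E'
def rel(X,yaw=None,Rt=None):
    """shift/turn in tool axes to TCP X, tool z down, tool x axis heading yaw (deg)"""
    s=robot.read_state(); R0=R.from_quat(s["tool_rot"])
    if yaw is not None: Rt=R.from_euler("z",yaw,degrees=True)*R.from_euler("x",180,degrees=True)
    print("turn",(R0.inv()*Rt).as_rotvec().round(4),"shift",R0.inv().apply(np.array(X)-s["ee_pos"]).round(4),"t",s["time_s"],"pos",s["ee_pos"].round(4),"tilt x,z",R0.apply([1,0,0]).round(3),R0.apply([0,0,1]).round(3),"F",s["wrist_force"].round(2),"g",round(s["grip_width"],3))
E
python3 -c "
from h import *
rel([.5215,-.3265,.24],-90)
rel([.40,-.44,.24],-90)"
```

```text
turn [4.000e-04 1.400e-03 4.599e-01] shift [-0.1006 -0.3224 -0.0093] t 0.15 pos [ 0.2772 -0.5597  0.2305] tilt x,z [ 0.444 -0.896 -0.001] [-0.001  0.001 -1.   ] F [0.59 0.69 0.2 ] g 1.001
turn [4.000e-04 1.400e-03 4.599e-01] shift [-0.0528 -0.1632 -0.0094] t 0.15 pos [ 0.2772 -0.5597  0.2305] tilt x,z [ 0.444 -0.896 -0.001] [-0.001  0.001 -1.   ] F [0.59 0.69 0.2 ] g 1.001
```

>>> send_rows:
  commands:
    - [0,0,0.06,-0.013,-0.04,-0.001,0.085]
    - [0,0,0.14,-0.028,-0.09,-0.003,0.085]
    - [0,0,0.22,-0.044,-0.14,-0.004,0.085]
    - [0,0,0.3,-0.059,-0.19,-0.006,0.085]
    - [0,0,0.37,-0.075,-0.24,-0.007,0.085]
    - [0,0.001,0.42,-0.089,-0.285,-0.008,0.085]
    - [0,0.001,0.45,-0.097,-0.31,-0.009,0.085]
    - [0,0.001,0.46,-0.1006,-0.3224,-0.0093,0.085]
    - [0,0.001,0.46,-0.1006,-0.3224,-0.0093,0.085]
    - [0,0.001,0.46,-0.1006,-0.3224,-0.0093,0.085]
    - [0,0.001,0.46,-0.1006,-0.3224,-0.0093,0.085]

```text
time_s: 1.25
ee_pos: [0.5203, -0.3286, 0.2405]
tool_rot: [-0.706, 0.708, -0.0, -0.001]
wrist_force: [-0.5, -0.1, -0.1]
grip_width: 0.997
```

```bash
python3 - <<'E'
from h import *
import pickle
w=cam("wrist");t=cam("top");pickle.dump((w,t),open("c1.pkl","wb"))
rel([.5215,-.3265,.2],-90)
print(w["position"],[np.round(proj(w,p),1) for p in ([.5215,-.3265,.155],[.5215,-.3265,.064])])
i=cv2.resize(w["image"],(768,576),interpolation=cv2.INTER_CUBIC)[:,:,::-1]; cv2.imwrite("pics/w1.png",i)
E
```

```text
turn [ 0.0001 -0.0014 -0.0028] shift [-0.002  -0.0011  0.0406] t 1.35 pos [ 0.5204 -0.3284  0.2406] tilt x,z [-0.003 -1.     0.001] [-0.    -0.001 -1.   ] F [-0.28 -0.21  0.03] g 0.995
[ 0.60336453 -0.32871045  0.38374722] [array([255.7, 193. ]), array([256.3, 168.3])]
```

View pics/w1.png

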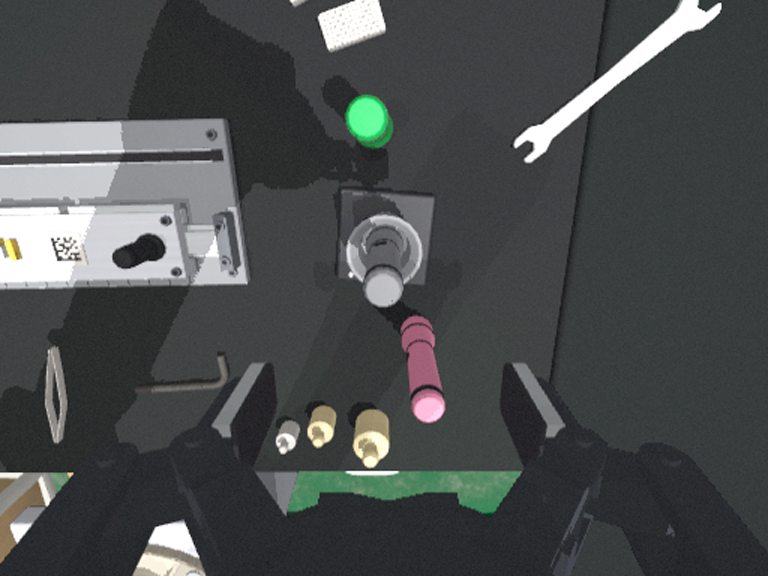

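Wrist view: reader top (384,288), cup rim centre (385,249), green at (370,122), pink at (425,400), knob top (123,258), tag (68,249). The predicted position agrees to about 1 px, so I'm descending.

>>> send_rows:
  commands:
    - [0,-0.001,-0.003,-0.001,-0.001,0.025,0.085]
    - [0,-0.001,-0.003,-0.002,-0.0015,0.06,0.085]
    - [0,-0.001,-0.003,-0.002,-0.0015,0.095,0.085]
    - [0,-0.001,-0.003,-0.002,-0.0015,0.125,0.085]
    - [0,-0.001,-0.003,-0.002,-0.0015,0.142,0.085]
    - [0,-0.001,-0.003,-0.002,-0.0015,0.1425,0.085]
    - [0,-0.001,-0.003,-0.002,-0.0015,0.1425,0.085]

```text
time_s: 2.05
ee_pos: [0.5229, -0.3257, 0.0987]
tool_rot: [0.708, -0.707, 0.0, -0.0]
wrist_force: [0.7, -1.5, 0.1]
grip_width: 0.996
```

```bash
python3 - <<'E'
from h import *
import pickle
w,_=pickle.load(open("c1.pkl","rb"))
f=lambda n,u,v,z:print(n,onz(w,u/1.5,v/1.5,z).round(4))
f("readertop",384,288,.155);f("rim",385,249,.064);f("foot",386,238,.01);f("tag",68,249,.041);f("knobtop",123,258,.082)
rel([.522,-.3265,.098],-90)
E
```

```text
readertop [ 0.5225 -0.3268  0.155 ]
rim [ 0.5244 -0.327   0.064 ]
foot [ 0.5218 -0.3277  0.01  ]
tag [ 0.5193 -0.0476  0.041 ]
knobtop [ 0.522  -0.1223  0.082 ]
turn [-0.0004 -0.0001  0.0017] shift [0.0008 0.0009 0.0007] t 2.05 pos [ 0.5229 -0.3257  0.0987] tilt x,z [ 0.002 -1.     0.   ] [ 0. -0. -1.] F [ 0.68 -1.54  0.08] g 0.996
```

>>> send_rows:
  commands:
    - [0,0,0,0.001,0.0005,0.0005,0.04]
    - [0,0,0,0.001,0.0005,0.0005,0.018]
    - [0,0,0,0.001,0.0005,0.0005,0.018]
    - [0,0,0,0.001,0.0005,0.0005,0.018]
    - [0,0,0,0.001,0.0005,0.0005,0.018]
    - [0,0,0,0.001,0.0005,0.0005,0.018]
    - [0,0,0,0.001,0.0005,0.0005,0.018]
    - [0,0,0,0.001,0.0005,0.0005,0.018]
  squeeze: 45

```text
time_s: 2.85
ee_pos: [0.5231, -0.326, 0.0983]
tool_rot: [0.708, -0.706, 0.0, -0.0]
wrist_force: [-0.6, 1.0, 5.9]
grip_width: 0.281
```

```bash
python3 -c "
from h import *
rel([.5225,-.3265,.215],-90)"
```

```text
turn [-0.0011 -0.0003  0.003 ] shift [ 0.0006  0.0004 -0.1167] t 2.85 pos [ 0.5231 -0.326   0.0983] tilt x,z [ 0.003 -1.     0.   ] [ 0.001 -0.    -1.   ] F [-0.6   0.99  5.87] g 0.281
```

>>> send_rows:
  commands:
    - [0,0,0,0,0,-0.006,0.018]
    - [0,0,0,0,0,-0.02,0.018]
    - [0,0,0,0,0,-0.04,0.018]
    - [0,0,0,0,0,-0.062,0.018]
    - [0,0,0,0,0,-0.085,0.018]
    - [0,0,0,0,0,-0.103,0.018]
    - [0,0,0,0,0,-0.112,0.018]
    - [0,0,0,0,0,-0.115,0.018]
    - [0,0,0,0,0,-0.115,0.018]
    - [0,0,0,0,0,-0.115,0.018]

```text
time_s: 3.85
ee_pos: [0.5222, -0.3257, 0.2115]
tool_rot: [0.708, -0.706, -0.001, 0.0]
wrist_force: [0.0, 0.2, -1.6]
grip_width: 0.281
```

```bash
python3 - <<'E'
from h import *
w=cam("wrist"); s=cam("scene")
o=np.vstack([cv2.resize(w["image"][:,:,::-1],(512,384)),np.zeros((1,512,3),np.uint8)])
c=cv2.resize(s["image"][60:220,280:400,::-1],None,fx=2.4,fy=2.4)[:384,:288]
cv2.imwrite("pics/held.png",np.hstack([o[:384],c]))
rel([.519,-.046,.192],-90)
E
```

```text
turn [0.0015 0.0011 0.0029] shift [-0.2797  0.0024  0.0197] t 3.95 pos [ 0.5222 -0.3257  0.2114] tilt x,z [ 0.003 -1.    -0.001] [-0.001  0.001 -1.   ] F [-0.48 -0.61 -0.61] g 0.285
```

View pics/held.png

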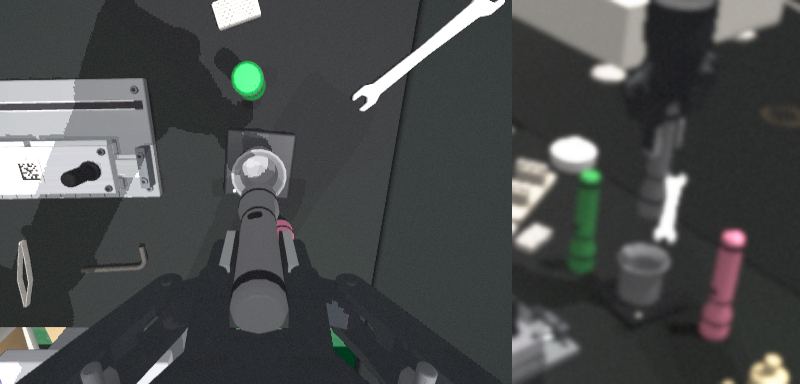

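The reader is held upright and clear, with the empty cup at (260,173). Next I carry it to the tag.

>>> send_rows:
  commands:
    - [0,0,0,-0.01,0,0,0.018]
    - [0,0,0,-0.035,0,0,0.018]
    - [0,0,0,-0.07,0.0005,0,0.018]
    - [0,0,0,-0.105,0.001,0.002,0.018]
    - [0,0,0,-0.14,0.001,0.004,0.018]
    - [0,0,0.001,-0.175,0.002,0.007,0.018]
    - [0,0,0.002,-0.21,0.002,0.01,0.018]
    - [0.001,0.001,0.003,-0.24,0.002,0.014,0.018]
    - [0.001,0.001,0.003,-0.263,0.002,0.017,0.018]
    - [0.001,0.001,0.003,-0.275,0.0024,0.019,0.018]
    - [0.001,0.001,0.003,-0.2797,0.0024,0.0197,0.018]
    - [0.001,0.001,0.003,-0.2797,0.0024,0.0197,0.018]

```text
time_s: 5.15
ee_pos: [0.5194, -0.0464, 0.1929]
tool_rot: [0.707, -0.707, 0.001, 0.0]
wrist_force: [-0.0, 0.1, -1.2]
grip_width: 0.279
```

>>> send_rows:
  commands:
    - [0,0,0,0,0,0,0.018]
    - [0,0,0,0,0,0,0.018]
    - [0,0,0,0,0,0,0.018]

```text
time_s: 5.45
ee_pos: [0.5195, -0.0473, 0.193]
tool_rot: [-0.706, 0.708, -0.001, 0.0]
wrist_force: [-0.0, -0.3, -1.0]
grip_width: 0.28
```

```bash
python3 - <<'E'
from h import *
w=cam("wrist"); s=cam("scene")
c=cv2.resize(s["image"][110:270,170:310,::-1],None,fx=2.4,fy=2.4)[:384]
cv2.imwrite("pics/over.png",np.hstack([w["image"][:,:,::-1],c]))
rel([.519,-.046,.192],-90)
print(proj(s,[.519,-.046,.111]),proj(s,[.519,-.046,.041]))
st=robot.read_state();R0=R.from_quat(st["tool_rot"]);p=st["ee_pos"]-.0187*R0.apply([0,0,1]);q=p+.1*R0.apply([0,0,1]);print("window",q,proj(w,q),proj(w,q+R0.apply([0,0,.07])),proj(s,q))
E
```

```text
turn [-0.0013 -0.001  -0.0012] shift [-0.0009  0.0005  0.001 ] t 5.55 pos [ 0.5195 -0.0469  0.193 ] tilt x,z [-0.001 -1.     0.001] [ 0.001 -0.001 -1.   ] F [ 0.47  0.29 -2.03] g 0.279
(np.float64(256.5834108089146), np.float64(186.97664373015542)) (np.float64(256.16488513559557), np.float64(208.27710049053871))
window [ 0.51962173 -0.04695658  0.11168127] (np.float64(257.61437374191064), np.float64(195.95824211527633)) (np.float64(257.76160952494115), np.float64(174.85293996762178)) (np.float64(256.7542288345423), np.float64(186.5131687096185))
```

View pics/over.png

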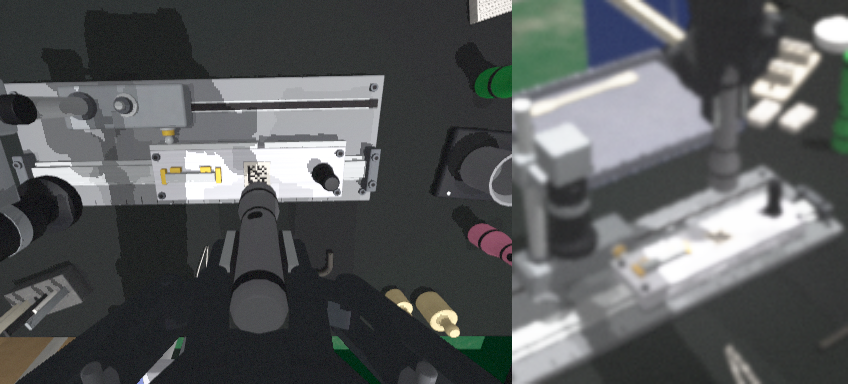

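Wrist view: the tag at (258,174) coincides with the projected reader axis (257.8,174.9). I hold here.

>>> send_rows:
  commands:
    - [0,0,0,0,0,0,0.018]
    - [0,0,0,0,0,0,0.018]
    - [0,0,0,0,0,0,0.018]
    - [0,0,0,0,0,0,0.018]
    - [0,0,0,0,0,0,0.018]
    - [0,0,0,0,0,0,0.018]
    - [0,0,0,0,0,0,0.018]
    - [0,0,0,0,0,0,0.018]
    - [0,0,0,0,0,0,0.018]
    - [0,0,0,0,0,0,0.018]
    - [0,0,0,0,0,0,0.018]
    - [0,0,0,0,0,0,0.018]

```text
time_s: 6.75
ee_pos: [0.5195, -0.0463, 0.1929]
tool_rot: [-0.707, 0.707, -0.001, 0.0]
wrist_force: [0.8, 0.5, -1.8]
grip_width: 0.28
```

>>> send_rows:
  commands:
    - [0,0,0,0,0,0,0.018]
    - [0,0,0,0,0,0,0.018]
    - [0,0,0,0,0,0,0.018]
    - [0,0,0,0,0,0,0.018]
    - [0,0,0,0,0,0,0.018]

```text
time_s: 7.25
ee_pos: [0.5195, -0.0463, 0.1929]
tool_rot: [-0.707, 0.707, -0.001, 0.0]
wrist_force: [-0.6, 0.1, -1.1]
grip_width: 0.282
```

```bash
python3 - <<'E'
from h import *
rel([.523,-.327,.214],-90)
w=cam("wrist")
f=lambda n,u,v,z:print(n,onz(w,u,v,z).round(4))
f("knobtop",331,184,.082);f("tag",258,174,.041)
f("bar l",164,176,.05);f("bar r",219,174,.05);f("ball",168,141,.035)
f("plate TL",19,84,.012);f("plate TR",383,76,.012)
f("barrel",60,200,.115)
E
```

```text
turn [-0.0012 -0.0009 -0.0001] shift [ 0.2808 -0.0036 -0.0208] t 7.25 pos [ 0.5195 -0.0463  0.1929] tilt x,z [-0.    -1.     0.001] [ 0.001 -0.001 -1.   ] F [-0.58  0.09 -1.08] g 0.282
knobtop [ 0.5215 -0.1196  0.082 ]
tag [ 0.5205 -0.0462  0.041 ]
bar l [0.5206 0.059  0.05  ]
bar r [ 0.523  -0.0027  0.05  ]
ball [0.5573 0.0553 0.035 ]
plate TL [0.6181 0.225  0.012 ]
plate TR [ 0.6269 -0.1869  0.012 ]
barrel [0.5169 0.1303 0.115 ]
```

>>> send_rows:
  commands:
    - [0,0,0,0.008,0,-0.005,0.018]
    - [0,0,0,0.03,0,-0.012,0.018]
    - [0,0,0,0.065,0,-0.018,0.018]
    - [0,0,0,0.1,-0.001,-0.02,0.018]
    - [0,0,0,0.135,-0.002,-0.021,0.018]
    - [0,0,0,0.17,-0.003,-0.021,0.018]
    - [0,0,0,0.205,-0.003,-0.021,0.018]
    - [-0.001,-0.001,0,0.237,-0.0035,-0.021,0.018]
    - [-0.001,-0.001,0,0.262,-0.0035,-0.021,0.018]
    - [-0.001,-0.001,0,0.276,-0.0035,-0.021,0.018]
    - [-0.001,-0.001,0,0.2805,-0.0035,-0.021,0.018]
    - [-0.001,-0.001,0,0.2805,-0.0035,-0.021,0.018]

```text
time_s: 8.5
ee_pos: [0.523, -0.3265, 0.2141]
tool_rot: [-0.707, 0.707, 0.0, 0.0]
wrist_force: [0.6, 0.8, -1.2]
grip_width: 0.279
```

>>> send_rows:
  commands:
    - [0,0,0,0,0,0,0.018]
    - [0,0,0,0,0,0,0.018]
    - [0,0,0,0,0,0,0.018]

```text
time_s: 8.8
ee_pos: [0.5233, -0.3256, 0.2144]
tool_rot: [0.708, -0.707, 0.0, -0.0]
wrist_force: [-0.4, 0.5, -1.3]
grip_width: 0.281
```

```bash
python3 - <<'E'
from h import *
w=cam("wrist"); cv2.imwrite("pics/cup.png",cv2.resize(w["image"][100:300,160:360,::-1],None,fx=3,fy=3,interpolation=cv2.INTER_CUBIC))
rel([.523,-.327,.0985],-90)
print(proj(w,[.523,-.327,.064]),proj(w,[.523,-.327,.01]))
E
```

```text
turn [-0.0006  0.0002  0.0012] shift [0.0012 0.0003 0.1159] t 8.85 pos [ 0.5232 -0.3258  0.2144] tilt x,z [ 0.001 -1.    -0.   ] [ 0.001  0.    -1.   ] F [ 0.31 -0.25 -1.28] g 0.279
(np.float64(259.4589382585291), np.float64(175.40502948445663)) (np.float64(259.3095163654873), np.float64(164.40155877609416))
```

View pics/cup.png

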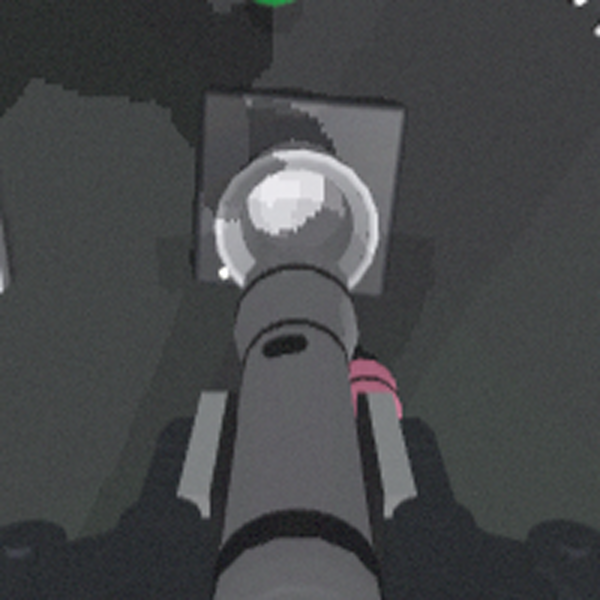

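The rim centre is about (297,230) in the crop, within 1–2 mm of the prediction. Lowering now.

>>> send_rows:
  commands:
    - [0,0,0,0.0005,0.0005,0.01,0.018]
    - [0,0,0,0.0008,0.0008,0.03,0.018]
    - [0,0,0,0.0008,0.0008,0.05,0.018]
    - [0,0,0,0.0008,0.0008,0.068,0.018]
    - [0,0,0,0.0008,0.0008,0.085,0.018]
    - [0,0,0,0.0008,0.0008,0.098,0.018]
    - [0,0,0,0.0008,0.0008,0.107,0.018]
    - [0,0,0,0.0008,0.0008,0.112,0.018]
    - [0,0,0,0.0008,0.0008,0.1145,0.018]
    - [0,0,0,0.0008,0.0008,0.1145,0.018]

```text
time_s: 9.85
ee_pos: [0.5223, -0.3276, 0.0999]
tool_rot: [-0.707, 0.707, -0.0, 0.0]
wrist_force: [-0.0, 0.3, -1.1]
grip_width: 0.279
```

```bash
python3 -c "
from h import *
rel([.522,-.3265,.098],-90)"
```

```text
turn [-0.0006 -0.0001 -0.0002] shift [-0.0011  0.0003  0.0019] t 9.85 pos [ 0.5223 -0.3276  0.0999] tilt x,z [-0. -1.  0.] [ 0.001 -0.    -1.   ] F [-0.    0.3  -1.07] g 0.279
```

>>> send_rows:
  commands:
    - [0,0,0,0,0,0.0008,0.018]
    - [0,0,0,0,0,0.0015,0.018]
    - [0,0,0,0,0,0.002,0.018]
    - [0,0,0,0,0,0.002,0.018]

```text
time_s: 10.25
ee_pos: [0.5224, -0.3277, 0.0983]
tool_rot: [-0.707, 0.707, -0.001, 0.0]
wrist_force: [-0.1, 0.5, 1.6]
grip_width: 0.281
```

Touched down. Releasing.

>>> send_rows:
  commands:
    - [0,0,0,0,0,0,0.026]
    - [0,0,0,0,0,0,0.03]
    - [0,0,0,0,0,0,0.04]
    - [0,0,0,0,0,0,0.06]
    - [0,0,0,0,0,0,0.08]
    - [0,0,0,0,0,0,0.08]
    - [0,0,0,0,0,0,0.08]

```text
time_s: 10.95
ee_pos: [0.5221, -0.3275, 0.0977]
tool_rot: [-0.707, 0.707, -0.0, 0.0]
wrist_force: [0.0, 0.5, 0.4]
grip_width: 0.935
```

>>> send_rows:
  commands:
    - [0,0,0,0,0,-0.008,0.08]
    - [0,0,0,0,0,-0.03,0.08]
    - [0,0,0,0,0,-0.06,0.08]
    - [0,0,0,0,0,-0.09,0.08]
    - [0,0,0,0,0,-0.11,0.08]
    - [0,0,0,0,0,-0.115,0.08]
    - [0,0,0,0,0,-0.115,0.08]

```text
time_s: 11.65
ee_pos: [0.5224, -0.3277, 0.2136]
tool_rot: [-0.707, 0.707, -0.001, 0.0]
wrist_force: [-1.2, 0.2, 0.1]
grip_width: 0.94
```

```bash
python3 - <<'E'
from h import *
w=cam("wrist"); s=cam("scene")
c=cv2.resize(s["image"][100:200,290:360,::-1],None,fx=3.84,fy=3.84)[:384]
cv2.imwrite("pics/back.png",np.hstack([w["image"][:,:,::-1],c]))
rel([.5215,-.1205,.15],-88.8)
E
```

```text
turn [ 0.0014  0.0011 -0.0211] shift [-0.2067  0.      0.0616] t 11.75 pos [ 0.5216 -0.3272  0.2114] tilt x,z [-0.    -1.    -0.001] [-0.001  0.001 -1.   ] F [-0.81 -0.34 -1.59] g 0.934
```

View pics/back.png

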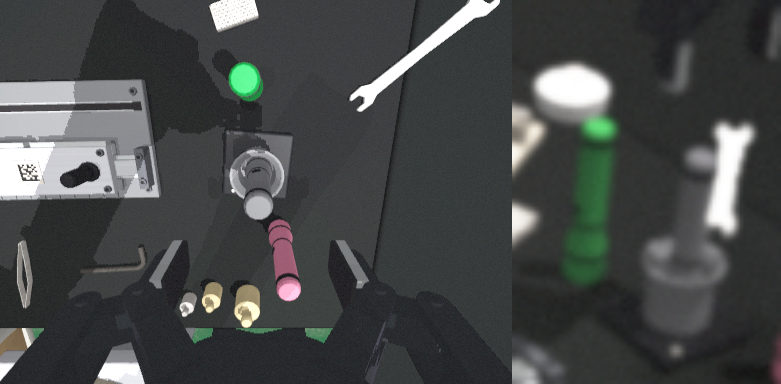

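The reader stands upright in its cup. Moving to the knob.

>>> send_rows:
  commands:
    - [0,0,-0.002,-0.01,0,0,0.08]
    - [0,0,-0.006,-0.04,0,0.002,0.08]
    - [0,0,-0.01,-0.08,0,0.01,0.08]
    - [0,0,-0.015,-0.12,0,0.025,0.08]
    - [0,0,-0.018,-0.16,0,0.04,0.08]
    - [0.001,0.001,-0.02,-0.19,0,0.053,0.08]
    - [0.001,0.001,-0.021,-0.203,0,0.06,0.08]
    - [0.001,0.001,-0.021,-0.2067,0,0.0616,0.08]
    - [0.001,0.001,-0.021,-0.2067,0,0.0616,0.08]
    - [0.001,0.001,-0.021,-0.2067,0,0.0616,0.08]

```text
time_s: 12.75
ee_pos: [0.5223, -0.1228, 0.1516]
tool_rot: [0.714, -0.701, 0.001, -0.0]
wrist_force: [-0.5, -0.7, 0.4]
grip_width: 0.939
```

```bash
python3 - <<'E'
from h import *
w=cam("wrist"); cv2.imwrite("pics/knob.png",cv2.resize(w["image"][60:310,40:380,::-1],None,fx=2.2,fy=2.2,interpolation=cv2.INTER_CUBIC))
rel([.5215,-.1205,.048],-88.8)
for p in ([.5215,-.1205,.082],[.5215,-.1205,.044]): print((np.array(proj(w,p))-[40,60])*2.2)
import pickle; pickle.dump(w,open("c2.pkl","wb"))
E
```

```text
turn [-0.002  -0.0017 -0.0029] shift [-0.0026  0.001   0.1036] t 12.8 pos [ 0.5224 -0.1229  0.1516] tilt x,z [ 0.018 -1.     0.002] [ 0.002 -0.002 -1.   ] F [-0.79 -0.07 -0.26] g 0.936
[473.55736676 311.64502467]
[474.32911428 280.96187908]
```

View pics/knob.png

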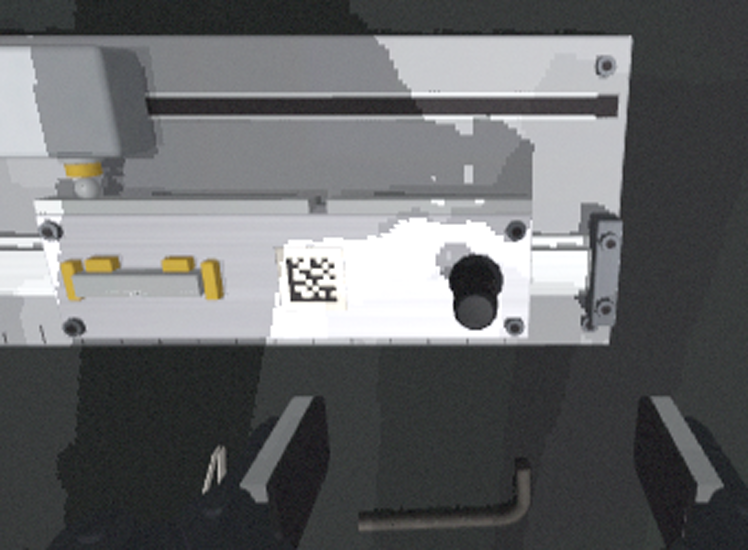

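Knob top at (476,311) against the predicted (474,312). The ball is at (86,186) and the strip gap at (318,204). Descending and working out the travel.

>>> send_rows:
  commands:
    - [-0.001,-0.001,-0.002,-0.001,0.0005,0.01,0.07]
    - [-0.002,-0.0017,-0.003,-0.0018,0.001,0.035,0.07]
    - [-0.002,-0.0017,-0.003,-0.0018,0.001,0.065,0.07]
    - [-0.002,-0.0017,-0.003,-0.0018,0.001,0.09,0.07]
    - [-0.002,-0.0017,-0.003,-0.0018,0.001,0.102,0.07]
    - [-0.002,-0.0017,-0.003,-0.0018,0.001,0.103,0.07]
    - [-0.002,-0.0017,-0.003,-0.0018,0.001,0.103,0.07]

```text
time_s: 13.5
ee_pos: [0.5217, -0.1195, 0.0486]
tool_rot: [0.715, -0.699, -0.0, -0.0]
wrist_force: [-0.4, -0.6, 0.8]
grip_width: 0.82
```

```bash
python3 - <<'E'
from h import *
import pickle; w=pickle.load(open("c2.pkl","rb"))
f=lambda u,v,z: onz(w,u/2.2+40,v/2.2+60,z)
for z in(.025,.03,.035):
  b=f(86,186,z);g=f(318,204,z+0.003);print(z,b.round(4),g.round(4),b[1]-g[1])
a=f(36,200,.04);c=f(530,198,.04);print("yaw deck",a,c,(c-a)[0]/-(c-a)[1])
print("knob",f(476,311,.082),"tag",f(313,278,.041))
rel([.5215,-.1213,.0485],-88.8)
E
```

```text
0.025 [0.5579 0.0591 0.025 ] [ 0.5522 -0.0479  0.028 ] 0.10701454428149754
0.03 [0.5588 0.0558 0.03  ] [ 0.5532 -0.0493  0.033 ] 0.10504809366654246
0.035 [0.5597 0.0525 0.035 ] [ 0.5542 -0.0506  0.038 ] 0.10308164305158739
yaw deck [0.55397758 0.07220821 0.04      ] [ 0.55897839 -0.14429706  0.04      ] 0.023097842510410013
knob [ 0.52178825 -0.12145051  0.082     ] tag [ 0.52055087 -0.04676919  0.041     ]
turn [0.0002 0.0007 0.0025] shift [0.0018 0.0002 0.0001] t 13.5 pos [ 0.5217 -0.1195  0.0486] tilt x,z [ 0.023 -1.    -0.001] [-0.     0.001 -1.   ] F [-0.37 -0.59  0.81] g 0.82
```

>>> send_rows:
  commands:
    - [0,0,0,0.0018,0,0,0.04]
    - [0,0,0,0.0018,0,0,0.025]
    - [0,0,0,0.0018,0,0,0.01]
    - [0,0,0,0.0018,0,0,0.01]
    - [0,0,0,0.0018,0,0,0.01]
    - [0,0,0,0.0018,0,0,0.01]
    - [0,0,0,0.0018,0,0,0.01]
    - [0,0,0,0.0018,0,0,0.01]
  squeeze: 50

```text
time_s: 14.3
ee_pos: [0.5217, -0.121, 0.0489]
tool_rot: [0.716, -0.699, -0.0, -0.0]
wrist_force: [-1.7, 0.3, 6.1]
grip_width: 0.191
```

```bash
python3 -c "
from h import *
rel([.5194,-.0213,.0485],-88.7)"
```

```text
turn [-0.0004  0.0005  0.0012] shift [-0.0997 -0.      0.0005] t 14.3 pos [ 0.5217 -0.121   0.0489] tilt x,z [ 0.024 -1.    -0.001] [ 0.     0.001 -1.   ] F [-1.71  0.29  6.13] g 0.191
```

>>> send_rows:
  commands:
    - [0,0,0,-0.003,0,0,0.01]
    - [0,0,0,-0.01,0,0,0.01]
    - [0,0,0,-0.02,0,0,0.01]
    - [0,0,0,-0.03,0,0,0.01]
    - [0,0,0,-0.04,0,0,0.01]
    - [0,0,0,-0.05,0,0,0.01]
    - [0,0,0,-0.06,0,0,0.01]
    - [0,0,0,-0.07,0,0,0.01]
    - [0,0,0,-0.08,0,0,0.01]
    - [0,0,0,-0.087,0,0,0.01]
    - [0,0,0,-0.09,0,0,0.01]
    - [0,0,0,-0.09,0,0,0.01]

```text
time_s: 15.5
ee_pos: [0.5199, -0.0297, 0.0489]
tool_rot: [0.716, -0.698, -0.0, -0.001]
wrist_force: [1.1, 1.3, 6.0]
grip_width: 0.193
```

```bash
python3 - <<'E'
from h import *
t=cam("top");w=cam("wrist")
a=cv2.resize(t["image"][140:205,145:305,::-1],None,fx=4.5,fy=4.5,interpolation=cv2.INTER_CUBIC)
b=cv2.resize(w["image"][80:220,0:360,::-1],None,fx=2,fy=2); 
cv2.imwrite("pics/slid.png",np.vstack([a,b]))
rel([.5194,-.0213,.0485],-88.7)
E
```

```text
turn [-0.001   0.0016  0.0022] shift [-0.0085  0.0003  0.0004] t 15.6 pos [ 0.5199 -0.0297  0.0489] tilt x,z [ 0.025 -1.    -0.002] [ 0.001  0.002 -1.   ] F [0.33 0.92 6.05] g 0.195
```

View pics/slid.png

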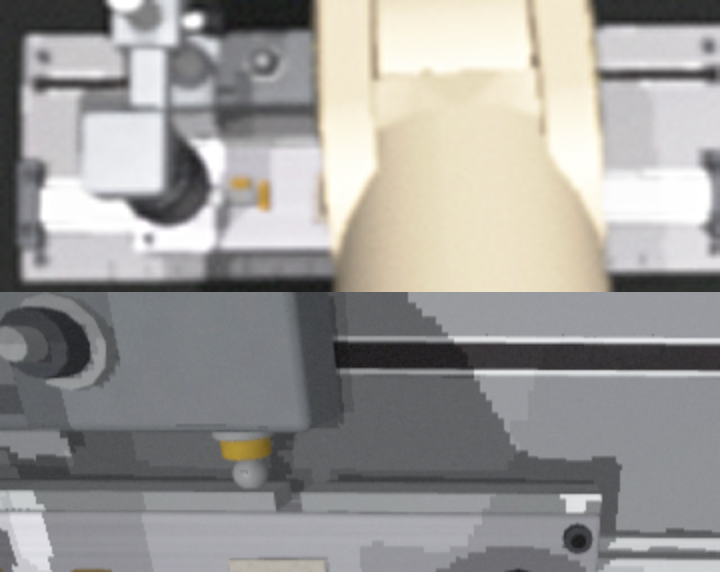

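The carriage is moving. In the lower crop the ball is at x≈250 and the gap at x≈288, so about 10–12 mm remain. I go on in small steps.

>>> send_rows:
  commands:
    - [0,0,0,-0.001,0,0,0.01]
    - [0,0,0,-0.002,0,0,0.01]
    - [0,0,0,-0.003,0,0,0.01]
    - [0,0,0,-0.004,0,0,0.01]
    - [0,0,0,-0.005,0,0,0.01]
    - [0,0,0,-0.006,0,0,0.01]

```text
time_s: 16.2
ee_pos: [0.5198, -0.0249, 0.0489]
tool_rot: [0.715, -0.699, 0.0, -0.001]
wrist_force: [1.1, -2.6, 5.4]
grip_width: 0.19
```

>>> send_rows:
  commands:
    - [0,0,0,-0.0005,0,0,0.01]
    - [0,0,0,-0.001,0,0,0.01]

```text
time_s: 16.4
ee_pos: [0.5198, -0.0238, 0.0489]
tool_rot: [0.716, -0.699, 0.0, -0.001]
wrist_force: [1.1, -2.7, 5.6]
grip_width: 0.19
```

>>> send_rows:
  commands:
    - [0,0,0,-0.0005,0,0,0.01]
    - [0,0,0,-0.001,0,0,0.01]

```text
time_s: 16.6
ee_pos: [0.5198, -0.0228, 0.0489]
tool_rot: [0.715, -0.699, 0.0, -0.001]
wrist_force: [1.4, -2.2, 6.1]
grip_width: 0.191
```

>>> send_rows:
  commands:
    - [0,0,0,-0.0005,0,0,0.01]
    - [0,0,0,-0.001,0,0,0.01]

```text
time_s: 16.8
ee_pos: [0.5198, -0.0217, 0.0489]
tool_rot: [0.716, -0.699, 0.0, -0.001]
wrist_force: [1.2, -0.9, 5.1]
grip_width: 0.192
```

>>> send_rows:
  commands:
    - [0,0,0,-0.0005,0,0,0.01]
    - [0,0,0,-0.001,0,0,0.01]

```text
time_s: 17.0
ee_pos: [0.5198, -0.0202, 0.0489]
tool_rot: [0.716, -0.698, -0.0, -0.001]
wrist_force: [1.4, -0.9, 6.0]
grip_width: 0.189
```

>>> send_rows:
  commands:
    - [0,0,0,-0.0005,0,0,0.01]
    - [0,0,0,-0.001,0,0,0.01]

```text
time_s: 17.2
ee_pos: [0.5198, -0.0186, 0.0489]
tool_rot: [0.716, -0.698, -0.0, -0.001]
wrist_force: [0.8, 2.4, 5.8]
grip_width: 0.192
```

```bash
python3 - <<'E'
from h import *
rel([.5194,-.0183,.0485],-88.7)
w=cam("wrist");cv2.imwrite("pics/seat.png",cv2.resize(w["image"][120:200,60:220,::-1],None,fx=5,fy=5,interpolation=cv2.INTER_CUBIC))
E
```

```text
turn [-0.0012  0.002   0.0022] shift [-0.0003  0.0004  0.0004] t 17.2 pos [ 0.5198 -0.0186  0.0489] tilt x,z [ 0.025 -1.    -0.002] [ 0.001  0.002 -1.   ] F [0.79 2.38 5.83] g 0.192
```

View pics/seat.png

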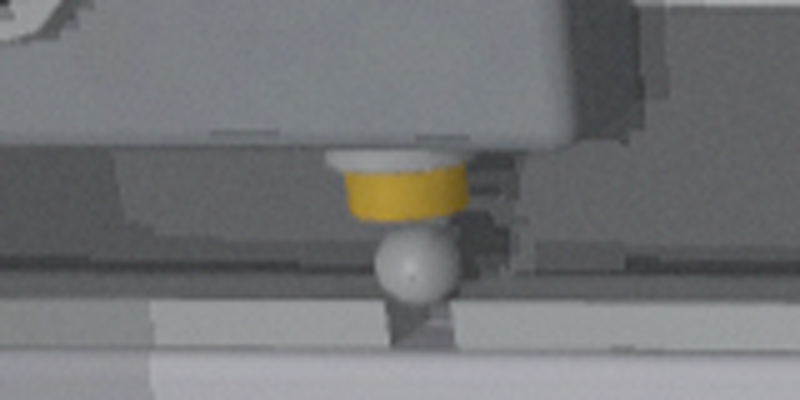

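The ball (417,263) is dropping into the gap (centre ≈421), and the force has turned to a +2.4 N pull along the rail. I ease on in 0.3–0.5 mm steps until the pull fades.

>>> send_rows:
  commands:
    - [0,0,0,-0.0003,0,0,0.01]
    - [0,0,0,-0.0005,0,0,0.01]
    - [0,0,0,-0.0005,0,0,0.01]

```text
time_s: 17.55
ee_pos: [0.5197, -0.017, 0.0489]
tool_rot: [0.716, -0.698, -0.001, -0.001]
wrist_force: [0.4, 4.1, 4.7]
grip_width: 0.192
```

>>> send_rows:
  commands:
    - [0,0,0,-0.0003,0,0,0.01]
    - [0,0,0,-0.0005,0,0,0.01]
    - [0,0,0,-0.0005,0,0,0.01]

```text
time_s: 17.85
ee_pos: [0.5197, -0.0169, 0.0489]
tool_rot: [0.716, -0.698, -0.0, -0.001]
wrist_force: [1.0, 3.3, 5.3]
grip_width: 0.192
```

>>> send_rows:
  commands:
    - [0,0,0,-0.0003,0,0,0.01]
    - [0,0,0,-0.0005,0,0,0.01]
    - [0,0,0,-0.0005,0,0,0.01]

```text
time_s: 18.15
ee_pos: [0.5197, -0.0168, 0.0489]
tool_rot: [0.716, -0.698, -0.0, -0.001]
wrist_force: [1.0, 2.8, 5.9]
grip_width: 0.19
```

The carriage snapped in and now stays at y≈-0.017 as the command catches up. I'll take off the remaining pull.

>>> send_rows:
  commands:
    - [0,0,0,-0.0005,0,0,0.01]
    - [0,0,0,-0.001,0,0,0.01]
    - [0,0,0,-0.001,0,0,0.01]

```text
time_s: 18.45
ee_pos: [0.5197, -0.0167, 0.0489]
tool_rot: [0.716, -0.698, -0.0, -0.001]
wrist_force: [0.8, -0.2, 4.2]
grip_width: 0.188
```

>>> send_rows:
  commands:
    - [0,0,0,-0.0005,0,0,0.01]
    - [0,0,0,-0.0005,0,0,0.01]
    - [0,0,0,-0.0005,0,0,0.01]

```text
time_s: 18.75
ee_pos: [0.5197, -0.0166, 0.0489]
tool_rot: [0.716, -0.699, 0.0, -0.001]
wrist_force: [1.6, -1.3, 6.0]
grip_width: 0.193
```

```bash
python3 - <<'E'
from h import *
rel([.5194,-.0173,.0485],-88.7)
w=cam("wrist");s=cam("scene")
a=cv2.resize(w["image"][120:200,60:220,::-1],None,fx=5,fy=5,interpolation=cv2.INTER_CUBIC)
b=cv2.resize(s["image"][100:200,290:360,::-1],(140,200)); b=cv2.copyMakeBorder(b,0,0,0,660,cv2.BORDER_CONSTANT)
cv2.imwrite("pics/seat2.png",np.vstack([a,b]))
for _ in range(3): cam("wrist"); st=robot.read_state(); print(st["time_s"],st["ee_pos"].round(4),st["wrist_force"].round(2))
E
```

```text
turn [-0.0013  0.001   0.0014] shift [0.0007 0.0003 0.0004] t 18.75 pos [ 0.5197 -0.0166  0.0489] tilt x,z [ 0.024 -1.    -0.001] [ 0.001  0.001 -1.   ] F [ 1.61 -1.29  6.  ] g 0.193
18.9 [ 0.5197 -0.0166  0.0489] [ 1.22 -1.27  5.42]
18.95 [ 0.5197 -0.0166  0.0489] [ 0.3  -1.43  5.39]
19.0 [ 0.5197 -0.0166  0.0489] [ 1.31 -1.34  7.2 ]
```

Between the last two moves the command advanced 1.5 mm while the carriage moved only about 0.2 mm, and the net force is about −1.3 N. That means the ball is seated. Handing in.

```bash
python3 -c "
from h import *
robot.close_job(); s=robot.read_state(); print(s['time_s'],s['ee_pos'],s['wrist_force'],s['grip_width'])"
```

```text
the job is handed in; nothing more can be done
the job is handed in; nothing more can be done
```

The job is handed in: the code was scanned, the reader is back in its cup, and the carriage sits in the notch with the gripper still holding the knob. It took about 19 s of the 61 s allowed.

- **Code reading:** I held the grey reader upright and still over the tag for about 2 s, with the window about 7 cm above it. In the wrist picture the reader's axis met the tag to about 1 pixel. Nothing reports a successful read, so that rests on the geometry alone.
- **Reader return:** The last picture of it showed the reader standing upright in its cup. The green and pink look-alikes and the other things on the bench were not touched.
- **Notch:** The carriage travelled about 104 mm, against 103–107 mm measured from the pictures. The force along the rail turned to a pull of up to 4 N and the carriage snapped forward 1.6 mm. A further 2.5 mm of command moved it only about 0.4 mm. It ended at rest with about −1.3 N along the rail, well below the 10 N needed to pass the notch.

**Checks that fell short:**
- The final picture of the seated ball could not be viewed because the 12-picture limit was reached. The last one, taken just before the snap, showed the ball over the gap, so seating is judged from force and position.
- A steady upward force of about 5–6 N stayed on the gripper while it held the knob. The finger tips are probably resting lightly on the knob's flange.

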